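Find the heavy side of a drum on the balancing stand

TASK

The closed drum on the balancing stand has a weight hidden off-centre inside it, and its stiff bearing lets it stand at any angle. Hold the black crank handle, carry it down through the bottom and back up above the axle, feeling where the weight resists and where it helps; then turn the drum until its heavy side is straight down and finish while still gripping the handle, with the drum still. Leave the loose parts on the worktop where they are.

Things in the scene. Friction and masses are not known exactly. Their poses are not given: they have to be found in the camera images.
- stand: Grey balancing stand fixed to the worktop: base plate 80 (x) x 90 mm and one pedestal left of the drum. Origin on the worktop under the base; x points away from the robot, y left along the level axle, z up; yaw varies a little. Tall square posts of the rack stand between robot and worktop, right and left of the stand: the arm starts reaching between them and can do the whole job there.
- drum (a point): Centre of the right-hand face of the closed steel drum (diameter 140 mm, 34 mm thick, hub cap 7 mm proud), on the axle. It looks the same all round, but a weight of 0.6 to 0.8 kg is hidden in it, centred 45 mm from the axle, at an angle to the crank that differs every time and stays the same during a run. The rest is balanced but for the 20 g handle.
- axle (a point): Point on the axle line, 200 mm above the worktop, 65 mm right of the drum's face (x = 35, y = -85, z = 200 mm in the stand's frame): the centre of the circle that the middle of the crank handle makes, in an upright plane. Axes as the stand's.
- crank_grip: Black revolving crank handle: round sleeve, 22 mm diameter, 72 mm long, parallel to the axle and 55 mm from it, standing out to the right of the drum (y = -49 to -121 mm of the stand). Origin in its middle, y along the axle. It spins freely on its pin, so a gripper can hold it from above, a finger before and one behind, and carry it round the circle without turning.
- wheel (a joint): Angle of drum and crank, rad: 0 with the handle straight above the axle; grows as the handle goes from there away from the robot (+pi/2: farthest, +x), several turns free. Starts at -1.1 to 1.1. Dry friction 0.42 N m (7.6 N at the handle) against the motion; the weight adds or takes up to 4.8 to 6.4 N there: most when level with the axle, none straight up or down. Let go, it stays.
- tie_rod: Bystander: steel rod with an eye, 33 x 322 x 22 mm, lying along the front edge; origin in the middle of its underside. Leave alone.
- hex_sleeve: Bystander: grey hexagonal sleeve, 30 x 35 x 42 mm, standing right of the stand; origin in the middle of its underside. Leave alone.
- bearing: Bystander: dark ball bearing, 52 x 52 x 15 mm, lying flat just right of the stand; origin in the middle of its underside. Leave alone.
- small_gear: Bystander: dark small gear, 60 x 60 x 16 mm, lying flat farther right on the worktop; origin in the middle of its underside. Leave alone.

How it is judged:
On the way, in this order (a step that is already met when the one before it is completed fails the run):
1. the gripped crank handle is carried down through the bottom of its circle (z of crank_grip in the frame of axle below -0.045 m and contact force between the fingers and crank_grip above 1 N).
2. the gripped crank handle is carried back up above the axle (z of crank_grip in the frame of axle above 0.015 m and contact force between the fingers and crank_grip above 1 N).
At the end, for the whole second after the job is handed in: The hidden weight is straight below the axle within about 30 degrees, the drum is still (under 0.1 rad/s), the fingers still grip the crank handle with more than 1 N, and no loose bystander has moved more than 30 mm (z of slug_core in the frame of axle below -0.039 m and contact force between the fingers and crank_grip above 1 N and velocity of joint wheel between -0.1 and 0.1 rad/s and not (distance of tie_rod from where it was at the start of the episode above 0.03 m) and not (distance of hex_sleeve from where it was at the start of the episode above 0.03 m) and not (distance of bearing from where it was at the start of the episode above 0.03 m) and not (distance of small_gear from where it was at the start of the episode above 0.03 m)); the arm keeps its last pose, push and grip.
It fails at once if a loose bystander is pushed more than 30 mm from its place (distance of any of tie_rod, hex_sleeve, bearing, small_gear from where it was at the start of the episode above 0.03 m).
It also fails if it takes over 51 s, if anything falls off the work surface, if the arm or the gripper's body presses on something with over 40 N, if the wrist force passes 120 N, or if a joint passes its speed limit or range.

ROBOT

A 6-joint arm with a two-finger parallel gripper is mounted at the origin on a cart in front of the work surface, level with it; the furniture and walls round the work are solid. World frame = base frame: x ahead of the robot, y to its left, z up, the work surface at z = 0. Lengths are in m, angles in rad, forces in N, time in s.
With the tool pointing down it reaches from about 0.3 to 0.875 m from the base axis. Payload 6.4 kg.
Tool frame: the origin (TCP) lies midway between the tips of the shut fingers; the grasp point (between the pads) lies 19 mm behind it; z points along the fingers, y is the direction in which the jaws open and shut (so a half turn about z gives the same grasp; the last joint's range is limited). The gripper opens to 88 mm and grips with 3 to 60 N. Pads are 18 mm wide; open, the fingers measure 123 mm over their backs; the gripper's body (75 mm by 187 mm) begins 45 mm behind the grasp point.
Start: joints at [1.124, 0.181, 1.607, -0, 1.354, -0.206], TCP at [0.137, 0.558, 0.239] pointing down, gripper open.
Joint ranges: [-2.99, 2.99], [-0.89, 2.07], [0.3, 2.58], [-1.14, 4.28], [0, 2.63], [-3.12, 3.12]. Speed limits (rad/s): [2.57, 2.57, 3.01, 3.14, 3.14, 3.14].

INTERFACE

Orientations are given as a 3x3 rotation matrix whose columns are the frame's x, y, z axes.
In Python, from plant import bot, cams, job gives the robot as it stands.
- The arm moves only by the tool move_arm, never from a script. Its argument "deltas" is a list of rows, each a list of 4 numbers: the shift along the tool's x, y, z in cm, then the turn about the tool's z in rad. In form: [[dx, dy, dz, turn], ...]. A call has 1 to 20 rows; each row shifts and turns the commanded pose from where the row before left it, along the tool's axes as they then stand; what a row does not reach is not made up. A row lasts 1/10 s, in which the tool goes at most 50 mm and 8.59 degrees, less where a joint would pass 70% of its speed; a pose out of reach is approached as far as the arm can. A call is refused whole if a number of a shift passes 5 or a number of a turn 0.15, either way. A call with a gripper value outside its range is refused whole. "claw" is the opening, from -1 (shut) to 1 (fully open), so that 0 is half open, set as the call begins (left out, the last holds). The fingers move at their own pace and stop on an object; "grip_force" is the grip in N (left out, the last holds). Time passes only in rows, so rows that do not move let the fingers close. It gives the time, the measured TCP pose, the force and the opening at its end, in the units of the state.
- bot.read_state(): the state, without advancing time (a new reading comes with each control period).
- cams.grab_frame(name): name is "scene" or "top"; returns the picture (420x560x3 uint8, red, green, blue); there is no depth.
- cams.get_calibration(name): a dict with "fx", "fy", "cx", "cy" (pixels), "k1" (the pictures are not rectified: a ray, as slopes to the right and down, at radius r is drawn at 1 + k1 r^2 times it, then the intrinsics apply), "T" (4x4, takes a point from camera to world coordinates). Camera axes: x right, y down, z forward; pixel columns grow to the right and rows downward; lengths in m; the calibration is good to about 2 mm. A picture is of the moment at which its call begins. get_calibration takes no time and is no camera call.
- job.sign_off(): hands the job in, once; it reports no verdict.
The state is a dict: "t": time; "joints": joint angles; "qvel": joint speeds; "joint_torque": joint torques, N m; "ee_pos": TCP position; "tcp_rot": TCP orientation; "wrist_force": force on the tool from outside, world axes, zero at the start; "moment": the same for the moment, N m; "opening": finger opening in m.
Only numpy, scipy, OpenCV 4.12 (cv2) and the standard library are available. Lean on these libraries where they do the work, as an engineer would, in place of code of your own. Each camera call takes 0.05 s, during which the arm holds its last target.

## Working session

There is one attempt and no reset: what is moved stays moved. The work goes in short steps, Python scripts to look and compute and a tool call to move; the robot and the scene stay as the last step left them, time stands still between calls to the robot, and variables do not carry over. Pictures are saved under pics/ and viewed, and the job is handed in when it is done.

Besides the shell and the picture viewer there is one more tool, called after "Request:" by a JSON object that holds its "method" and its "body". move_arm: Moves the arm, as the interface text tells. Its arguments: {"type":"object","properties":{"deltas":{"type":"array"},"claw":{"type":"number"},"grip_force":{"type":"number"}},"required":["deltas"]}

```bash
ls; mkdir -p pics
python3 - <<'E'
from plant import bot,cams,job
import cv2
s=bot.read_state()
for k,v in s.items(): print(k,v)
for n in ("scene","top"):
    im=cams.grab_frame(n); cv2.imwrite(f"pics/{n}0.png",im[:,:,::-1]); print(n,cams.get_calibration(n))
E
```

```text
pics
t 0.0
joints [ 1.12369751e+00  1.81487850e-01  1.60796517e+00  1.35320551e-05
  1.35382732e+00 -2.06308009e-01]
qvel [ 0.0014718   0.00092007 -0.0005356  -0.0013248   0.00040084 -0.00013387]
joint_torque [ 8.33986596e-04 -4.33856821e+01 -3.41854942e+01  7.03317462e-02
  3.81488982e-02 -1.53582891e-04]
ee_pos [0.1368734  0.55793413 0.23786076]
tcp_rot [[-9.71148864e-01  2.38472921e-01 -7.41588950e-04]
 [ 2.38473805e-01  9.71147747e-01 -1.51608143e-03]
 [ 3.58648070e-04 -1.64919030e-03 -9.99998576e-01]]
wrist_force [-0.33605024 -0.22697106  0.18240051]
moment [-0.00803127  0.01817982  0.03922489]
opening 0.0877809161122936
scene {'fx': 443.30799005607275, 'fy': 443.30799005607275, 'cx': 282.1571907247868, 'cy': 214.35032028655735, 'k1': -0.11858248500134773, 'T': array([[ 0.54285772,  0.43192807, -0.7202386 ,  1.0749821 ],
       [ 0.83974758, -0.26754928,  0.47248427, -0.23886958],
       [ 0.0113799 , -0.86131036, -0.50795174,  0.61138778],
       [ 0.        ,  0.        ,  0.        ,  1.        ]])}
top {'fx': 535.0108948024399, 'fy': 535.0108948024399, 'cx': 273.38662559740527, 'cy': 212.3635521181216, 'k1': -0.11401038011618479, 'T': array([[-0.18149255, -0.9606843 ,  0.21010981,  0.11598673],
       [-0.98338429,  0.17816333, -0.03483042,  0.22586608],
       [-0.00397282, -0.21294015, -0.97705717,  1.5610612 ],
       [ 0.        ,  0.        ,  0.        ,  1.        ]])}
```

View pics/scene0.png

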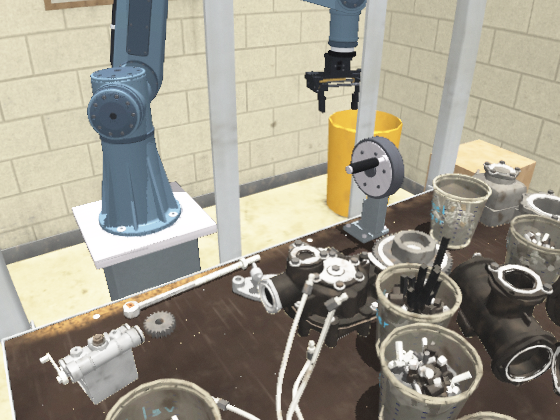

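View pics/top0.png

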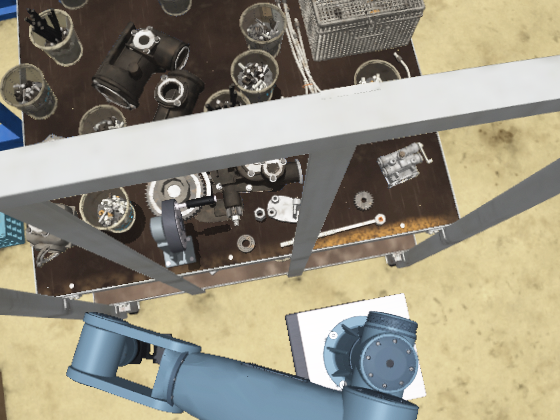

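The scene view shows the drum at (372,165) with the black handle pointing left to about (352,170). The top view shows the drum at (172,230) and the handle at about (190–214, 203). I'll zoom in on both.

Run:
```python
import cv2
a=cv2.imread("pics/scene0.png")[110:260,310:450]; cv2.imwrite("pics/s0z.png",cv2.resize(a,None,fx=4,fy=4,interpolation=cv2.INTER_CUBIC))
a=cv2.imread("pics/top0.png")[170:290,130:280]; cv2.imwrite("pics/t0z.png",cv2.resize(a,None,fx=5,fy=5,interpolation=cv2.INTER_CUBIC))
```

```text
(no output)
```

View pics/s0z.png

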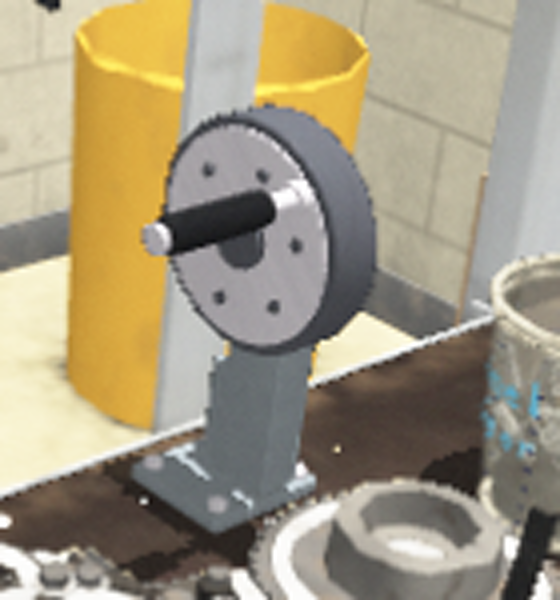

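View pics/t0z.png

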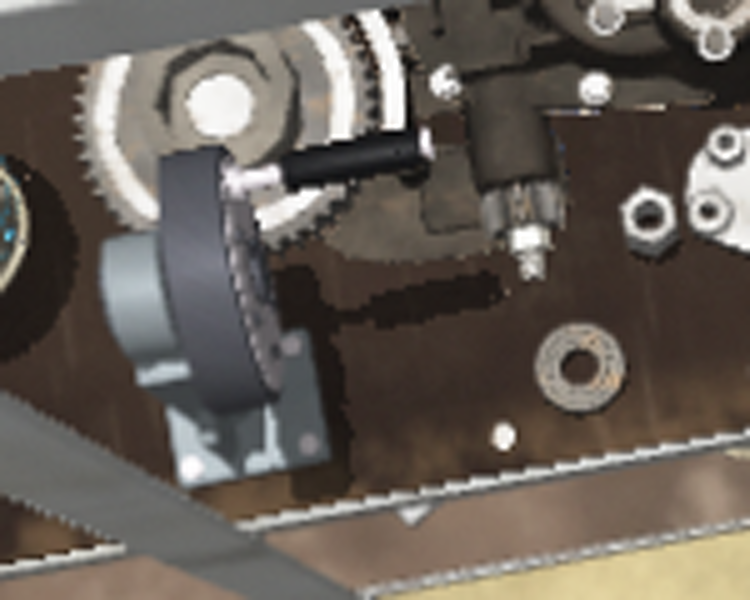

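```bash
cat > h.py <<'E'
import numpy as np, cv2
from plant import cams
C={n:cams.get_calibration(n) for n in ("scene","top")}
def ray(n,u,v):
    c=C[n]; K=np.array([[c['fx'],0,c['cx']],[0,c['fy'],c['cy']],[0,0,1.]])
    p=cv2.undistortPoints(np.array([[[u,v]]],float),K,np.array([c['k1'],0,0,0,0.]))[0,0]
    d=c['T'][:3,:3]@np.array([p[0],p[1],1]); return c['T'][:3,3],d/np.linalg.norm(d)
def tri(a,b):
    o1,d1=ray("scene",*a);o2,d2=ray("top",*b)
    s=np.linalg.lstsq(np.c_[d1,-d2],o2-o1,rcond=None)[0]
    p,q=o1+s[0]*d1,o2+s[1]*d2; return (p+q)/2,np.linalg.norm(p-q)
def onz(n,u,v,z):
    o,d=ray(n,u,v); return o+d*(z-o[2])/d[2]
def proj(n,P):
    c=C[n]; p=np.linalg.inv(c['T'])@np.r_[P,1]; x=p[:2]/p[2]; x=x*(1+c['k1']*(x@x)); return x*c['fx']+[c['cx'],c['cy']]
E
python3 - <<'E'
from h import *
S=lambda x,y:(310+(x-1.5)/4,110+(y-1.5)/4)
T=lambda x,y:(130+(x-2)/5,170+(y-2)/5)
A,e=tri(S(271,206),T(281,170));print(A,e)
B,e=tri(S(167,237),T(420,148));print(B,e,np.linalg.norm(A-B))
m=(A+B)/2; print("mid",m)
d=(A-B);print("yaw",np.arctan2(-d[0],d[1]))
# face centre guess along hub; scene face ellipse centre and base corners
for p in [(188,487),(330,458),(307,332)]: print("base",onz("top",*T(*p),0.01))
for p in [(133,468),(213,532),(315,483)]: print("baseS",onz("scene",*S(*p),0.005))
# bystanders
print("bearing",onz("top",*T(580,367),.015))
E
```

```text
[0.46549251 0.3961855  0.23829741] 0.005402032010723804
[0.4643291  0.32479503 0.23675687] 0.005942550052438081 0.07141656865194457
mid [0.46491081 0.36049026 0.23752714]
yaw -0.016295044691839948
base [0.34545312 0.50522884 0.01      ]
base [0.34739975 0.42045301 0.01      ]
base [0.42367692 0.42243593 0.01      ]
baseS [0.35032117 0.42474961 0.005     ]
baseS [0.43376106 0.41926461 0.005     ]
baseS [0.42682767 0.51310147 0.005     ]
bearing [0.37311773 0.26727021 0.015     ]
```

Run:
```python
from h import *
for n,x0,y0,x1,y1,f in(("scene",310,110,450,260,5),("top",130,170,280,290,5)):
    im=cv2.imread(f"pics/{n}0.png")[y0:y1,x0:x1]; im=cv2.resize(im,None,fx=f,fy=f,interpolation=cv2.INTER_CUBIC)
    def dr(P,c):
        q=(proj(n,P)-[x0,y0]+.5)*f; cv2.circle(im,tuple(int(round(v)) for v in q),1,c,-1)
    ax=np.array([.424,.361,.2])
    for t in np.arange(0,6.28,.04):
        r=np.array([np.sin(t),0,np.cos(t)])
        dr(ax+[0,.065,0]+.07*r,(0,0,255)); dr(ax+[0,.036,0]+.055*r,(0,255,0)); dr(ax+[0,-.036,0]+.055*r,(255,255,0))
    cv2.imwrite(f"pics/{n}ov.png",im)
```

```text
(no output)
```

View pics/sceneov.png

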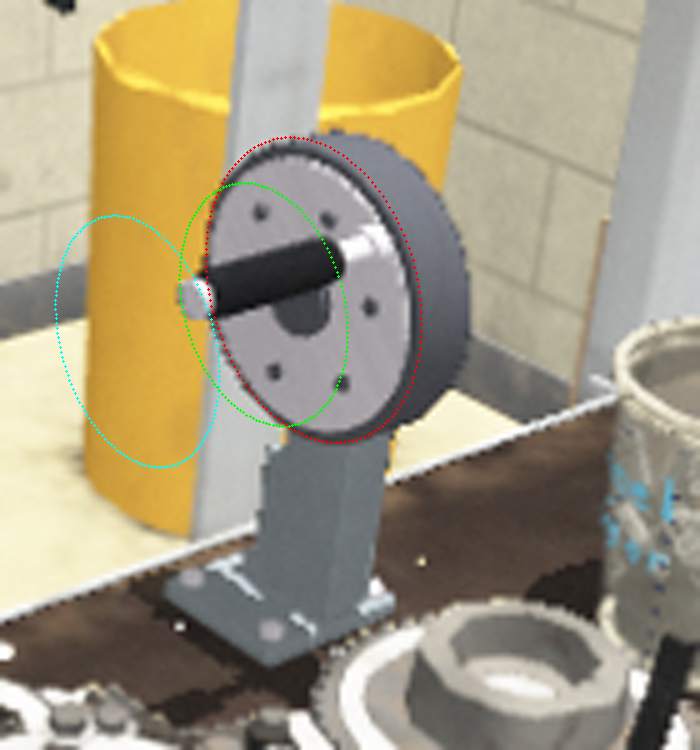

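View pics/topov.png

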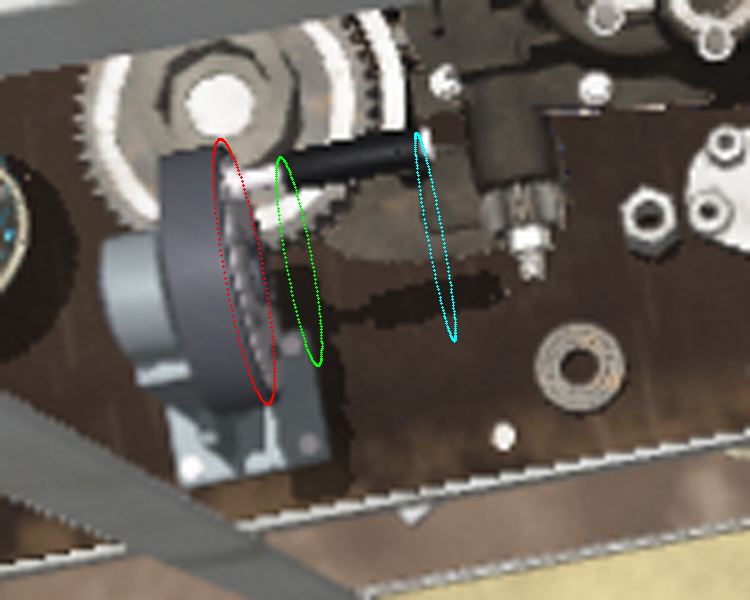

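```bash
python3 - <<'E'
from h import *
def xy(sp,tp):
    o1,d1=ray("scene",*sp);o2,d2=ray("top",*tp)
    s=np.linalg.solve(np.c_[d1[:2],-d2[:2]],(o2-o1)[:2]); return o1[:2]+s[0]*d1[:2]
# right post edges (scene) at y~200 ; top edges
for sp in [(213,200),(241,200)]:
  for tp in [(288,275),(303,275)]: print("R",sp,tp,xy(sp,tp))
for sp in [(357,100),(380,60)]:
  for tp in [(120,258),(110,240)]: print("L",sp,tp,xy(sp,tp))
for sp in [(448,100),(485,30)]:
  for tp in [(120,258),(110,240)]: print("L2",sp,tp,xy(sp,tp))
for p in [(245,243)]: print("bearing",onz("top",*p,.015))
for p in [(259,213)]: print("hex",onz("top",*p,.04))
for p in [(281,246),(383,216)]: print("rod",onz("top",*p,.02))
for p in [(400,248)]: print("beam",onz("top",*p,.0))
E
python3 - <<'E'
import cv2
a=cv2.imread("pics/top0.png")[150:400,0:420]; cv2.imwrite("pics/t1z.png",cv2.resize(a,(800,476)))
E
```

```text
R (213, 200) (288, 275) [ 3.89133683 -1.44134678]
R (213, 200) (303, 275) [0.27091546 0.10443654]
R (241, 200) (288, 275) [0.50302898 0.05494636]
R (241, 200) (303, 275) [0.01265698 0.30685355]
L (357, 100) (120, 258) [0.29236418 0.48612374]
L (357, 100) (110, 240) [0.30729986 0.47228779]
L (380, 60) (120, 258) [0.31787712 0.52376993]
L (380, 60) (110, 240) [0.33437038 0.50715609]
L2 (448, 100) (120, 258) [0.41732303 0.67050955]
L2 (448, 100) (110, 240) [0.43847991 0.64125483]
L2 (485, 30) (120, 258) [0.45051661 0.71948908]
L2 (485, 30) (110, 240) [0.47273981 0.68538344]
bearing [0.37343628 0.26899682 0.015     ]
hex [0.44885022 0.21314485 0.04      ]
rod [0.34484684 0.16732896 0.02      ]
rod [ 0.37749074 -0.14560989  0.02      ]
beam [ 0.27710686 -0.17882398  0.        ]
```

View pics/t1z.png

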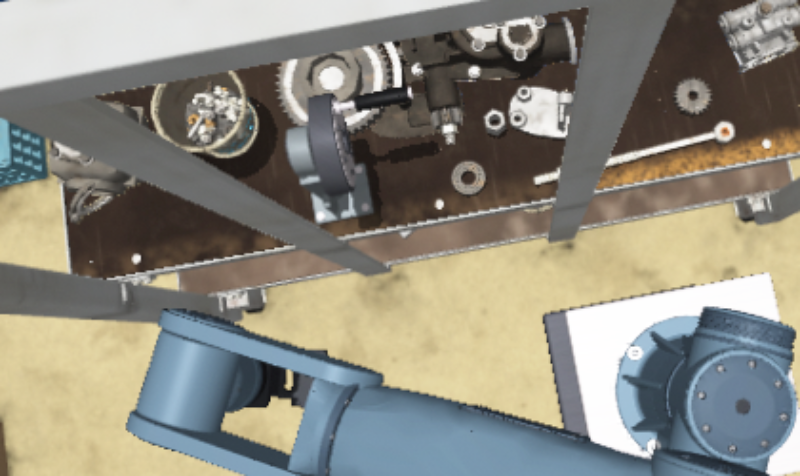

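Run:
```python
from h import *
for z in (-1.2,-1,-.9,-.8,-.7,-.6): print(z,[onz("top",*p,z)[:2].round(3) for p in [(191,290),(201,289),(288,275),(303,276),(413,252)]])
print([onz("top",*p,0)[:2].round(3) for p in [(230,273),(440,226),(50,294)]])
for p in [(-.06,.2),(.2,.2),(.23,.16),(.27,.15)]:
  print(p,[proj("scene",np.r_[p,z]).round() for z in (0,.5)])
```

```text
-1.2 [array([0.385, 0.619]), array([0.381, 0.567]), array([0.371, 0.113]), array([0.352, 0.038]), array([ 0.368, -0.553])]
-1 [array([0.365, 0.59 ]), array([0.361, 0.542]), array([0.352, 0.121]), array([0.335, 0.052]), array([ 0.349, -0.496])]
-0.9 [array([0.356, 0.576]), array([0.352, 0.53 ]), array([0.343, 0.126]), array([0.326, 0.059]), array([ 0.34 , -0.468])]
-0.8 [array([0.346, 0.562]), array([0.342, 0.518]), array([0.334, 0.13 ]), array([0.317, 0.065]), array([ 0.331, -0.44 ])]
-0.7 [array([0.336, 0.548]), array([0.333, 0.505]), array([0.325, 0.134]), array([0.309, 0.072]), array([ 0.322, -0.412])]
-0.6 [array([0.326, 0.533]), array([0.323, 0.493]), array([0.315, 0.138]), array([0.3  , 0.079]), array([ 0.313, -0.384])]
[array([0.296, 0.328]), array([ 0.319, -0.314]), array([0.329, 0.866])]
(-0.06, 0.2) [array([198., 188.]), array([183.,  11.])]
(0.2, 0.2) [array([238., 226.]), array([230.,  21.])]
(0.23, 0.16) [array([230., 236.]), array([219.,  24.])]
(0.27, 0.15) [array([234., 245.]), array([223.,  27.])]
```

Request:
{"method": "move_arm", "body": {"deltas": [[-1.7,-3.7,-1.2,0],[-1.7,-3.7,-1.2,0],[-1.7,-3.7,-1.2,0],[-1.7,-3.7,-1.2,0],[0,0,0,0.148],[0,0,0,0.148],[0,0,0,0.148],[0,0,0,0.148],[0,0,0,0.148],[0,0,0,0.148],[0,0,0,0.148],[0,0,0,0.148],[0,0,0,0.146]], "claw": 1}}

```text
t: 1.4
ee_pos: [0.1677, 0.3982, 0.2863]
tcp_rot: [[0.006, 1.0, -0.001], [1.0, -0.006, -0.001], [-0.001, -0.001, -1.0]]
wrist_force: [0.6, 0.4, -0.5]
opening: 0.0878
```

Request:
{"method": "move_arm", "body": {"deltas": [[-2.5,3.3,0,0],[-2.5,3.3,0,0],[-2.5,3.3,0,0],[-2.0,3.3,0,0],[1.0,3.2,0,0],[1.0,3.2,0,0],[1.0,3.2,0,0],[1.0,3.2,0,0],[0.7,3.5,0,0],[0,0,0,0]]}}

```text
t: 2.4
ee_pos: [0.4657, 0.3502, 0.2851]
tcp_rot: [[0.002, 1.0, -0.001], [1.0, -0.002, -0.001], [-0.001, -0.001, -1.0]]
wrist_force: [-1.1, 0.0, 0.0]
opening: 0.0879
```

Run:
```python
from h import *
for n,x0,y0,x1,y1,f in(("scene",290,80,450,230,5),("top",100,150,260,270,5)):
    im=cams.grab_frame(n)[:,:,::-1]; cv2.imwrite(f"pics/{n}1.png",im); cv2.imwrite(f"pics/{n}1z.png",cv2.resize(im[y0:y1,x0:x1],None,fx=5,fy=5 if n=="top" else 4,interpolation=cv2.INTER_CUBIC))
```

```text
(no output)
```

View pics/scene1z.png

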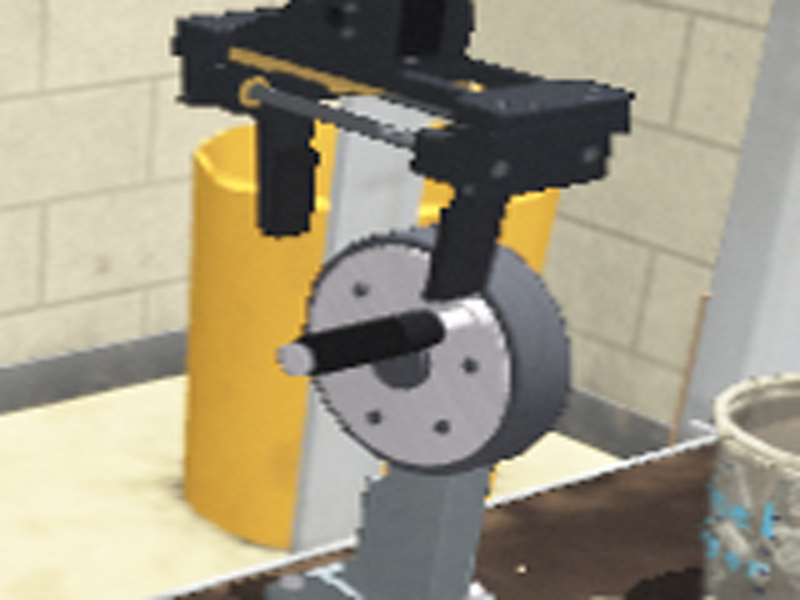

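View pics/top1.png

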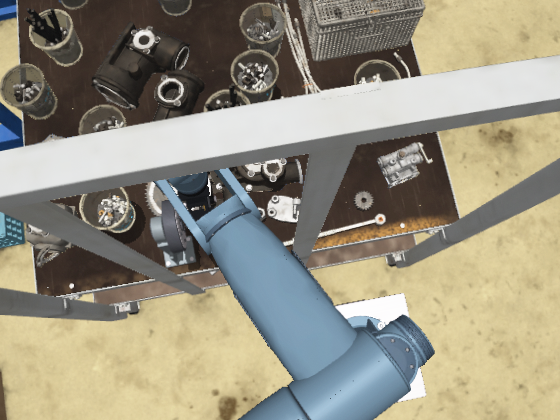

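The handle tip in the zoomed scene view, at about (300,355), lies below and between the fingers, and the arm passes clear between the posts. I'll descend and close.

Request:
{"method": "move_arm", "body": {"deltas": [[0,0,2.2,0],[0,0,2.2,0],[0,0,2.2,0],[0,0,0,0]]}}

```text
t: 2.9
ee_pos: [0.4596, 0.3495, 0.2177]
tcp_rot: [[-0.001, 1.0, -0.006], [1.0, 0.001, -0.003], [-0.003, -0.006, -1.0]]
wrist_force: [-0.8, -0.3, -0.6]
opening: 0.0881
```

Request:
{"method": "move_arm", "body": {"deltas": [[0,0,0,0],[0,0,0,0],[0,0,0,0],[0,0,0,0],[0,0,0,0],[0,0,0,0]], "claw": -1, "grip_force": 30}}

```text
t: 3.5
ee_pos: [0.4629, 0.3505, 0.2209]
tcp_rot: [[-0.0, 1.0, 0.0], [1.0, 0.0, 0.0], [0.0, 0.0, -1.0]]
wrist_force: [0.4, -0.0, -0.3]
opening: 0.0422
```

Run:
```python
from h import *
from plant import bot
s=bot.read_state();print(s['t'],s['ee_pos'],s['wrist_force'],s['moment'],s['opening'])
im=cams.grab_frame("scene")[:,:,::-1]; cv2.imwrite("pics/s2z.png",cv2.resize(im[80:230,290:450],None,fx=4,fy=4,interpolation=cv2.INTER_CUBIC))
```

```text
3.5 [0.46293928 0.35052249 0.2209496 ] [ 0.41418809 -0.02078225 -0.34312548] [-0.09831987  0.04422792 -0.00153971] 0.04221917685106099
```

View pics/s2z.png

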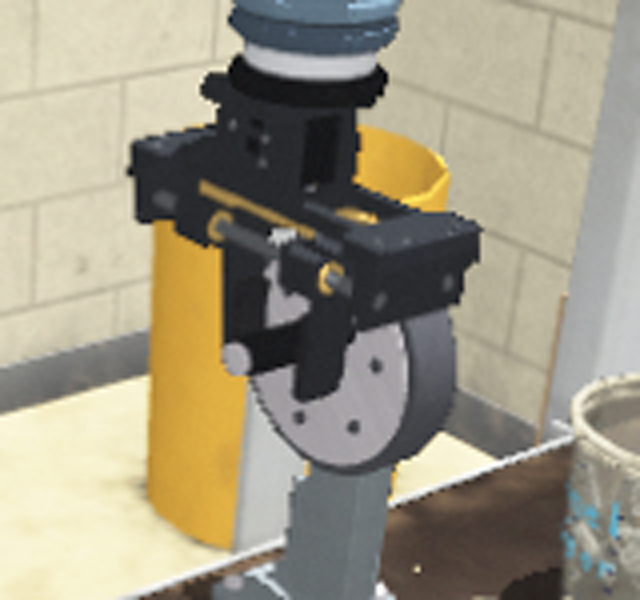

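Opening is 0.042 and the fingers are still closing, with the handle between them. I'll keep closing.

Request:
{"method": "move_arm", "body": {"deltas": [[0,0,0,0],[0,0,0,0],[0,0,0,0],[0,0,0,0],[0,0,0,0]]}}

```text
t: 4.05
ee_pos: [0.4645, 0.3504, 0.221]
tcp_rot: [[0.0, 1.0, 0.003], [1.0, -0.0, 0.0], [0.0, 0.003, -1.0]]
wrist_force: [5.3, 0.1, -2.2]
opening: 0.0208
```

Run:
```python
import numpy as np
f=.83
for k in range(17):
    p=f+.4*k+np.arange(5)*.1
    print(round(p[0],2),np.c_[np.diff(np.sin(p))*5.5,-np.diff(np.cos(p))*5.5].round(2).tolist())
```

```text
0.83 [[0.35, 0.42], [0.31, 0.46], [0.26, 0.48], [0.21, 0.51]]
1.23 [[0.16, 0.53], [0.1, 0.54], [0.05, 0.55], [-0.01, 0.55]]
1.63 [[-0.06, 0.55], [-0.11, 0.54], [-0.17, 0.52], [-0.22, 0.5]]
2.03 [[-0.27, 0.48], [-0.31, 0.45], [-0.36, 0.42], [-0.4, 0.38]]
2.43 [[-0.43, 0.34], [-0.47, 0.29], [-0.49, 0.24], [-0.51, 0.19]]
2.83 [[-0.53, 0.14], [-0.54, 0.09], [-0.55, 0.03], [-0.55, -0.02]]
3.23 [[-0.54, -0.08], [-0.53, -0.13], [-0.52, -0.18], [-0.5, -0.23]]
3.63 [[-0.47, -0.28], [-0.44, -0.33], [-0.41, -0.37], [-0.37, -0.41]]
4.03 [[-0.32, -0.44], [-0.28, -0.47], [-0.23, -0.5], [-0.18, -0.52]]
4.43 [[-0.13, -0.53], [-0.07, -0.54], [-0.02, -0.55], [0.04, -0.55]]
4.83 [[0.09, -0.54], [0.15, -0.53], [0.2, -0.51], [0.25, -0.49]]
5.23 [[0.3, -0.46], [0.34, -0.43], [0.38, -0.4], [0.42, -0.36]]
5.63 [[0.45, -0.31], [0.48, -0.27], [0.51, -0.22], [0.52, -0.16]]
6.03 [[0.54, -0.11], [0.55, -0.06], [0.55, -0.0], [0.55, 0.05]]
6.43 [[0.54, 0.11], [0.53, 0.16], [0.51, 0.21], [0.48, 0.26]]
6.83 [[0.45, 0.31], [0.42, 0.35], [0.38, 0.39], [0.34, 0.43]]
7.23 [[0.3, 0.46], [0.25, 0.49], [0.2, 0.51], [0.15, 0.53]]
```

Request:
{"method": "move_arm", "body": {"deltas": [[0,0.35,0.42,0],[0,0.31,0.46,0],[0,0.26,0.48,0],[0,0.21,0.51,0]], "grip_force": 40}}

```text
t: 4.45
ee_pos: [0.4763, 0.3507, 0.2039]
tcp_rot: [[0.0, 1.0, 0.005], [1.0, -0.0, 0.001], [0.001, 0.005, -1.0]]
wrist_force: [2.2, -1.0, 7.9]
opening: 0.0203
```

Request:
{"method": "move_arm", "body": {"deltas": [[0,0.16,0.53,0],[0,0.1,0.54,0],[0,0.05,0.55,0],[0,-0.01,0.55,0]]}}

```text
t: 4.85
ee_pos: [0.4809, 0.3508, 0.1829]
tcp_rot: [[0.0, 1.0, 0.009], [1.0, -0.0, 0.002], [0.002, 0.009, -1.0]]
wrist_force: [8.4, -1.7, 7.4]
opening: 0.0205
```

Request:
{"method": "move_arm", "body": {"deltas": [[0,0.0,0.55,0],[0,-0.06,0.54,0],[0,-0.12,0.52,0],[0,-0.17,0.5,0]]}}

```text
t: 5.25
ee_pos: [0.4772, 0.3508, 0.1617]
tcp_rot: [[0.0, 1.0, 0.008], [1.0, -0.0, 0.002], [0.002, 0.008, -1.0]]
wrist_force: [5.4, -2.0, 7.9]
opening: 0.0202
```

Request:
{"method": "move_arm", "body": {"deltas": [[0,-0.27,0.48,0],[0,-0.31,0.45,0],[0,-0.36,0.42,0],[0,-0.4,0.38,0]]}}

```text
t: 5.65
ee_pos: [0.4662, 0.3506, 0.1444]
tcp_rot: [[0.001, 1.0, 0.013], [1.0, -0.001, 0.002], [0.002, 0.013, -1.0]]
wrist_force: [17.2, -1.7, -0.8]
opening: 0.0202
```

Request:
{"method": "move_arm", "body": {"deltas": [[0,-0.43,0.34,0],[0,-0.47,0.29,0],[0,-0.49,0.24,0],[0,-0.51,0.19,0]]}}

```text
t: 6.05
ee_pos: [0.4466, 0.35, 0.1312]
tcp_rot: [[0.001, 1.0, 0.011], [1.0, -0.001, 0.001], [0.001, 0.011, -1.0]]
wrist_force: [20.9, 1.2, -16.6]
opening: 0.0202
```

Request:
{"method": "move_arm", "body": {"deltas": [[0,-0.53,0.19,0],[0,-0.54,0.14,0],[0,-0.55,0.08,0],[0,-0.55,0.03,0]]}}

```text
t: 6.45
ee_pos: [0.4228, 0.3496, 0.1269]
tcp_rot: [[0.001, 1.0, 0.006], [1.0, -0.001, -0.001], [-0.001, 0.006, -1.0]]
wrist_force: [12.1, -4.9, -3.6]
opening: 0.0205
```

Request:
{"method": "move_arm", "body": {"deltas": [[0,-0.54,-0.08,0],[0,-0.53,-0.13,0],[0,-0.52,-0.18,0],[0,-0.5,-0.23,0]]}}

```text
t: 6.85
ee_pos: [0.401, 0.3491, 0.1328]
tcp_rot: [[0.0, 1.0, 0.004], [1.0, -0.0, -0.002], [-0.002, 0.004, -1.0]]
wrist_force: [12.0, -6.6, -4.8]
opening: 0.0205
```

Run:
```python
from h import *
from plant import bot
s=bot.read_state();print(s['t'],s['ee_pos'],s['wrist_force'],s['moment'],s['opening'])
im=cams.grab_frame("scene")[:,:,::-1]; cv2.imwrite("pics/s3z.png",cv2.resize(im[80:230,290:450],None,fx=4,fy=4,interpolation=cv2.INTER_CUBIC))
```

```text
6.85 [0.4009958  0.34910342 0.13281271] [11.96505397 -6.62928628 -4.75428872] [-0.93609086 -1.57514013  0.07431175] 0.02048566845527849
```

View pics/s3z.png

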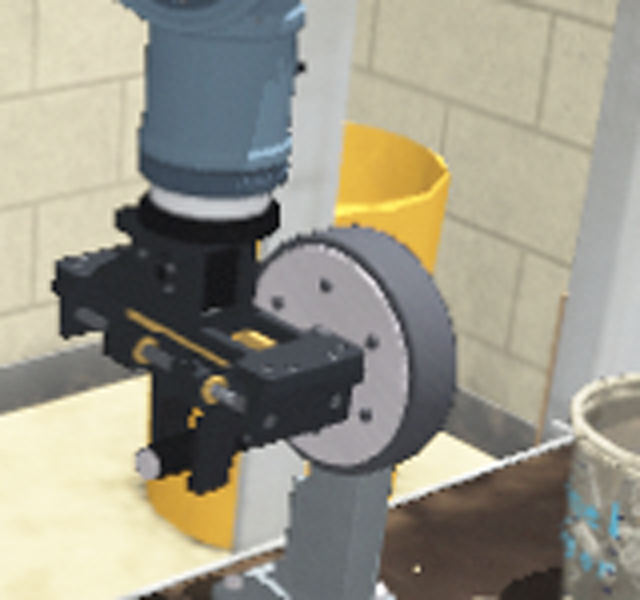

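The drum has turned and the handle is still gripped past the bottom. I'll continue up the front side.

Request:
{"method": "move_arm", "body": {"deltas": [[0,-0.47,-0.28,0],[0,-0.44,-0.33,0],[0,-0.41,-0.37,0],[0,-0.37,-0.41,0]]}}

```text
t: 7.3
ee_pos: [0.3837, 0.3487, 0.1466]
tcp_rot: [[0.0, 1.0, 0.003], [1.0, -0.0, -0.003], [-0.003, 0.003, -1.0]]
wrist_force: [10.2, -8.3, -6.6]
opening: 0.0206
```

Request:
{"method": "move_arm", "body": {"deltas": [[0,-0.32,-0.44,0],[0,-0.28,-0.47,0],[0,-0.23,-0.5,0],[0,-0.18,-0.52,0]]}}

```text
t: 7.7
ee_pos: [0.3733, 0.3485, 0.1656]
tcp_rot: [[0.0, 1.0, 0.002], [1.0, -0.0, -0.004], [-0.004, 0.002, -1.0]]
wrist_force: [10.0, -7.8, -5.8]
opening: 0.0207
```

Request:
{"method": "move_arm", "body": {"deltas": [[0,-0.13,-0.53,0],[0,-0.07,-0.54,0],[0,-0.02,-0.55,0],[0,0.04,-0.55,0]]}}

```text
t: 8.1
ee_pos: [0.371, 0.3484, 0.1869]
tcp_rot: [[0.0, 1.0, 0.001], [1.0, -0.0, -0.004], [-0.004, 0.001, -1.0]]
wrist_force: [8.9, -6.9, -8.1]
opening: 0.0204
```

Request:
{"method": "move_arm", "body": {"deltas": [[-0.04,0.09,-0.54,0],[-0.04,0.15,-0.53,0],[-0.04,0.2,-0.51,0],[-0.04,0.25,-0.49,0]]}}

```text
t: 8.5
ee_pos: [0.3772, 0.3484, 0.2075]
tcp_rot: [[0.0, 1.0, -0.0], [1.0, -0.0, -0.001], [-0.001, -0.0, -1.0]]
wrist_force: [5.7, 2.1, -9.1]
opening: 0.0208
```

Request:
{"method": "move_arm", "body": {"deltas": [[0,0.3,-0.46,0],[0,0.34,-0.43,0],[0,0.38,-0.4,0],[0,0.42,-0.36,0]]}}

```text
t: 8.9
ee_pos: [0.3912, 0.3488, 0.2247]
tcp_rot: [[-0.0, 1.0, -0.001], [1.0, 0.0, -0.0], [-0.0, -0.001, -1.0]]
wrist_force: [5.0, 1.0, -12.0]
opening: 0.0203
```

Request:
{"method": "move_arm", "body": {"deltas": [[0,0.45,-0.31,0],[0,0.48,-0.27,0],[0,0.51,-0.22,0],[0,0.52,-0.16,0]]}}

```text
t: 9.3
ee_pos: [0.4105, 0.3492, 0.2348]
tcp_rot: [[-0.0, 1.0, -0.002], [1.0, 0.0, 0.0], [0.0, -0.002, -1.0]]
wrist_force: [-0.2, 4.1, -10.1]
opening: 0.0204
```

Request:
{"method": "move_arm", "body": {"deltas": [[0,0.54,-0.11,0],[0,0.55,-0.06,0],[0,0.55,0.0,0],[0,0.55,0.05,0]]}}

```text
t: 9.7
ee_pos: [0.4325, 0.3496, 0.2365]
tcp_rot: [[-0.0, 1.0, -0.001], [1.0, 0.0, 0.001], [0.001, -0.001, -1.0]]
wrist_force: [-3.5, 5.7, -6.8]
opening: 0.0202
```

```bash
cat > fit.py <<'E'
import numpy as np
from scipy.optimize import least_squares
D=np.array([[.4763,.2039,2.2,7.9],[.4809,.1829,8.4,7.4],[.4772,.1617,5.4,7.9],[.4662,.1444,17.2,-.8],[.4466,.1312,20.9,-16.6],[.4228,.1269,12.1,-3.6],[.401,.1328,12,-4.8],[.3837,.1466,10.2,-6.6],[.3733,.1656,10,-5.8],[.371,.1869,8.9,-8.1],[.3772,.2075,5.7,-9.1],[.3912,.2247,5,-12],[.4105,.2348,-.2,-10.1],[.4325,.2365,-3.5,-6.8]])
c=least_squares(lambda p:np.hypot(D[:,0]-p[0],D[:,1]-p[1])-.055,[.425,.182]).x
print(c,np.round((np.hypot(D[:,0]-c[0],D[:,1]-c[1])-.055)*1e3,1))
f=np.arctan2(D[:,0]-c[0],D[:,1]-c[1])%(2*np.pi)
ft=-(D[:,2]*np.cos(f)-D[:,3]*np.sin(f)); fr=D[:,2]*np.sin(f)+D[:,3]*np.cos(f)
A=np.c_[np.ones_like(f),np.sin(f),np.cos(f)]
q=np.linalg.lstsq(A,ft,rcond=None)[0]
print(np.c_[f,ft,fr,A@q].round(2)); print(q,np.hypot(q[1],q[2]))
# resist = F - W sin(f+psi), weight at wheel angle f+psi from top
psi=np.arctan2(-q[2],-q[1]); print("psi",psi,"f for weight down",(np.pi-psi)%(2*np.pi))
E
python3 fit.py
```

```text
[0.42586558 0.18191976] [ 0.   0.   0.2  0.1 -0.2  0.1  0.1  0.   0.   0.1 -0.   0.1  0.1 -0. ]
[[  1.16   6.36   5.17   5.74]
 [  1.55   7.25   8.53   7.7 ]
 [  1.95   9.33   2.13   9.67]
 [  2.32  11.13  13.14  11.28]
 [  2.75  13.06  23.27  12.52]
 [  3.2   12.28   2.92  12.88]
 [  3.61  12.87  -1.14  12.33]
 [  4.02  11.61  -3.58  11.04]
 [  4.41   8.5   -7.83   9.27]
 [  4.8    7.26  -9.6    7.29]
 [  5.2    5.4   -9.28   5.37]
 [  5.6    3.67 -12.47   3.78]
 [  6.     3.01  -9.64   2.85]
 [  0.12   2.65  -7.17   2.69]]
[ 7.77072294  0.02077895 -5.12333052] 5.123372658588243
psi 1.5748520550907605 f for weight down 1.5667405984990326
```

The fit is clean: friction 7.8 N, weight 5.1 N, and the heavy side is down at wheel angle ≈1.57. Next I'll turn forward to that angle.

Request:
{"method": "move_arm", "body": {"deltas": [[0,0.54,0.11,0],[0,0.53,0.16,0],[0,0.51,0.21,0],[0,0.48,0.26,0],[0,0.45,0.31,0],[0,0.42,0.35,0],[0,0.38,0.39,0],[0,0.34,0.43,0]]}}

```text
t: 10.5
ee_pos: [0.4693, 0.3505, 0.2158]
tcp_rot: [[-0.001, 1.0, 0.001], [1.0, 0.001, 0.003], [0.003, 0.001, -1.0]]
wrist_force: [-6.1, 5.9, 1.6]
opening: 0.0202
```

Request:
{"method": "move_arm", "body": {"deltas": [[0,0.3,0.46,0],[0,0.25,0.49,0],[0,0.2,0.51,0],[0,0.15,0.53,0],[0,0.1,0.54,0],[0,0.05,0.55,0],[0,0,0,0],[0,0,0,0],[0,0,0,0]]}}

```text
t: 11.4
ee_pos: [0.4809, 0.3507, 0.1855]
tcp_rot: [[-0.001, 1.0, 0.003], [1.0, 0.001, 0.004], [0.004, 0.003, -1.0]]
wrist_force: [-1.7, 7.3, -0.7]
opening: 0.0203
```

Run:
```python
from h import *
from plant import bot
s=bot.read_state();p=s['ee_pos'];print(s['t'],p,s['wrist_force'],s['opening'],np.abs(s['qvel']).max(),"phi",np.arctan2(p[0]-.4259,p[2]-.1819))
for n,(a,b,c,d) in dict(scene=(80,230,290,450),top=(150,300,100,420)).items():
    im=cams.grab_frame(n)[:,:,::-1]; cv2.imwrite(f"pics/{n}4.png",im);cv2.imwrite(f"pics/{n}4z.png",cv2.resize(im[a:b,c:d],None,fx=2.5 if n=="top" else 4,fy=2.5 if n=="top" else 4,interpolation=cv2.INTER_CUBIC))
```

```text
11.4 [0.48085659 0.35070924 0.18548778] [-1.6673497   7.31205548 -0.67197624] 0.020344285882321195 0.0011000667858523296 phi 1.505604888585723
```

View pics/scene4z.png

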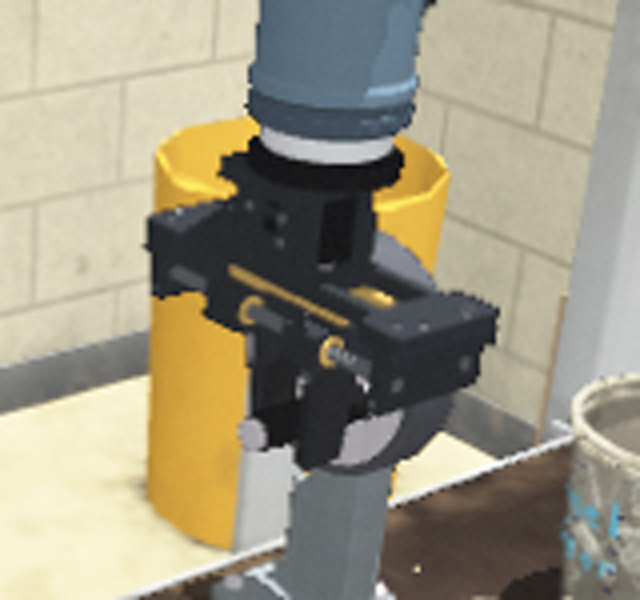

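View pics/top4z.png

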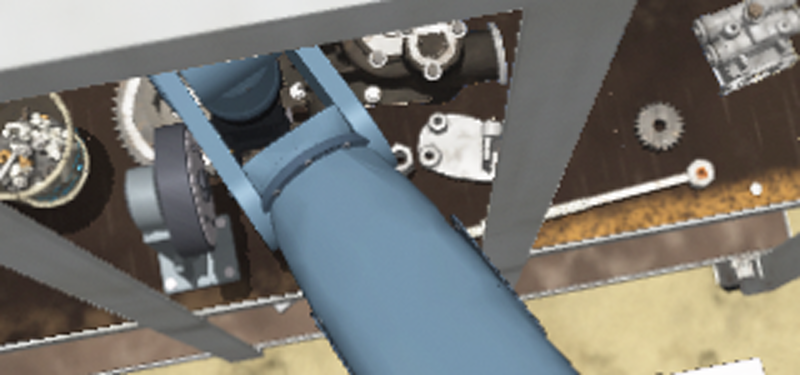

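The handle is level on the far side of the axle, still gripped and still. The loose parts that are visible haven't moved; the bearing is hidden under the arm, which stays well above it. The angle is 1.51 against a target of 1.57, so about 4° off. I'll hand it in.

```bash
python3 -c "
from plant import job
print(job.sign_off())"
```

```text
the job is handed in; nothing more can be done
None
```

I turned the drum until its heavy side was about straight down and handed the job in at 11.5 s, still gripping the handle. `job.sign_off()` gives no verdict.

- **What I did:** I gripped the crank handle from above with 40 N. I carried it down through the bottom, back up over the top, and on to level with the axle on the far side. That is a little more than one full turn.
- **Where the weight is:** The wrist forces along the circle fitted about 7.8 N of friction and 5.1 N from the weight, agreeing to within about 0.8 N. This puts the weight a quarter turn ahead of the handle, so it hangs straight down at a wheel angle of about 1.57 rad.
- **Last checks:** The wheel angle was 1.51 rad, about 4° off that target. Joint speeds were around 0.001 rad/s. The finger opening was 20.3 mm on the 22 mm sleeve, so the grip was firm.
- **What disagreed or was not seen:**
    - The sideways force along the axle was still about 7 N at the end, probably from a slight yaw of the stand.
    - The radial force peaked at about 23 N near the bottom because my first estimate of the axle was 2–3 mm off. I corrected for this during the turn.
    - The tie rod, hex sleeve and small gear looked to be in place by eye. The bearing was hidden under the arm in the last picture; the gripper never came within about 10 cm of the worktop.

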